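Empty a camera cover into the parts bin, then hold it in the corner of the jig

TASK

Lift the metal camera cover by its hump with the three loose parts still lying on it, and tip it over the parts bin so that all three slide off its open end into the bin. Then lay the emptied cover flat on the jig's steel plate with its hump end square against the fence, near the fence's middle, and hold it there with one firm diagonal push, down onto the plate and into the fence at once (10 N or so each way). Finish while still pushing: do not let go or ease off, and leave the lens barrel, the screwdriver and the glue bottle where they are.

Things in the scene. Friction and masses are not known exactly. Their poses are not given: they have to be found in the camera images.
- cover: Camera cover, the workpiece: grey-painted cast-metal tray 120 (x) by 90 (y), floor 4 thick, 0.28 kg, loose on the bench. Origin: centre of the flat underside, z up. Side lips (4 thick) rise to 14 above the underside. A hump, 34 (x) by 36 (y), top at 64 (a thin shoe to 67), stands at the -x end, flush with it: grip it from above, closing along y. The +x end is open, without a lip.
- cover_hump (a point): Point inside the hump to grip about: 43 from the cover's centre towards the hump end, 46 above its underside. Axes as the cover.
- cover_rear (a point): Middle of the bottom edge of the cover's hump end (60 from the centre, at underside height): goes against the fence. Axes as the cover.
- cover_lip (a point): Middle of the open end of the cover, at its floor's upper face (60 from the centre, 4 above the underside): the parts slide off here. Axes as the cover.
- ring_mid (a point): Centre of a black ring, 30 outside, 20 inside, 14 high, 25 g, loose on the cover. It and the other parts are smooth: they slide on the cover once it tilts about 0.27 to 0.4 rad (friction about 0.35).
- latch_mid (a point): Centre of a black block (battery latch) 26 x 18 x 12 high, 20 g, loose on the cover.
- dial_mid (a point): Centre of a steel stepped dial, 26 across below, 18 above, 15 high, 30 g, loose on the cover.
- bin: The parts bin: open grey plastic box 140 x 140, 40 high, walls and floor 4 thick, 0.6 kg, standing loose on the bench. Origin: centre of its underside, z up.
- jig_face (a point): Jig's inner corner: middle of the line where the fence's face meets the plate's top, 12 above the bench. x points level from the fence out over the plate, y along the fence, z up. The fence, a fixed dark steel bar, is 160 long, 15 thick, its top 28 above the plate. The plate reaches 145 ahead of this point. Both are smooth (friction about 0.35 with the cover).
- jig_plate: The jig's fixed ground steel plate, 160 x 160, top 12 above the bench. Origin: at bench height under the plate's centre, 65 ahead of the fence face; axes as jig_face.
- jig_fence: The jig's fixed dark steel fence bar along one edge of the plate. Same origin and axes as jig_plate; its face is at x = -65.
- barrel: Bystander: black lens barrel standing, 64 across, 62 high. Origin: centre of its underside.
- driver: Bystander: screwdriver with a black handle lying on the bench. Origin: on its underside.
- glue: Bystander: small white bottle, 34 across, 75 high, standing. Origin: centre of its underside.
There are look-alikes about, which are no part of the job. There is more than one size of the cover; the one meant has the size given above.

How it is judged:
By the outcome, as a careful person would: the job done as asked, in the order asked, and still so for the second after the job is handed in, while the arm keeps its last pose, push and grip.
It also fails if it takes over 64 s, if anything falls off the work surface, if the arm or the gripper's body presses on something with over 40 N, if the wrist force passes 120 N, or if a joint passes its speed limit or range.

ROBOT

A 6-joint arm with a two-finger parallel gripper is mounted at the origin on the work surface. World frame = base frame: x ahead of the robot, y to its left, z up, the work surface at z = 0. Lengths are in m, angles in rad, forces in N, time in s.
With the tool pointing down it reaches from about 0.35 to 0.875 m from the base axis. Payload 4.2 kg.
Tool frame: the origin (TCP) lies on the centre line of the jaws, within the pads' length; the fingertips stand 17 mm ahead of it and the grasp point (between the pads) lies 2 mm behind it; z points along the fingers, y is the line along which they close (so a half turn about z gives the same grasp; the last joint's range is limited). The gripper opens to 85 mm and grips with 20 to 120 N. Pads are 22 mm wide; open, the fingers measure 114 mm over their backs; the gripper's body (76 mm by 85 mm) begins 54 mm behind the grasp point. The pads swing forward as they close: fully open they stand 13 mm farther back than shut.
Start: joints at [1.581, 0.385, 0.008, 0, -1.194, -0.259], TCP at [0.154, 0.606, 0.248] pointing down, gripper open.
Joint ranges: [-3.14, 3.14], [-1.21, 2.06], [-1.07, 1.41], [-3.16, 2.05], [-2.99, -0.16], [-3.1, 3.1]. Speed limits (rad/s): [2.79, 2.79, 3.14, 3.14, 3.14, 3.14].

INTERFACE

Orientations are given as [roll, pitch, yaw] about the fixed x, y, z axes, in that order (R = Rz(yaw) Ry(pitch) Rx(roll)).
In Python, from bench import robot gives the robot as it stands.
- The arm moves only by the tool carry_out, never from a script. Its argument "increments" is a list of rows, each an object with "offset": the shift along the tool's x, y, z each as a share of 0.02 m, from -1 to 1, a list of three; "dr": the turn, a rotation vector about the tool's x, y, z each as a share of 0.12 rad, from -1 to 1, a list of three; "claw": the opening, from 0 (shut) to 1 (fully open). In form: [{"offset": [tx, ty, tz], "dr": [rx, ry, rz], "claw": claw}, ...]. A call has exactly 10 rows; each row shifts and turns the commanded pose from where the row before left it, along the tool's axes as they then stand; what a row does not reach is not made up. A row lasts 1/8 s, in which the tool goes at most 62.5 mm and 10.7 degrees, less where a joint would pass 70% of its speed; a pose out of reach is approached as far as the arm can. A call with a number of a shift or a turn outside -1 to 1 is refused whole. A call with a gripper value outside its range is refused whole. The fingers move at their own pace and stop on an object; the grip force is fixed at half the most. Time passes only in rows, so rows that do not move let the fingers close, or fill a call up. It gives the time, the measured TCP pose, the force, the opening and the grip force at its end, in the units of the state.
- robot.state(): the state, without advancing time (a new reading comes with each control period).
- robot.camera(name): name is "side" or "top" or "wrist"; returns a dict with "color" (480x640x3 uint8, blue, green, red), "vertical_fov" (degrees; the focal length in pixels is half the picture's height over the tangent of half this angle, whatever the lens; pixels are square), "cx", "cy" (the principal point, pixels), "R" (3x3) and "t" (3): a world point X has camera coordinates R X + t; the wrist camera has in their place "T_tool_cam" (4x4, takes a point from camera to tool coordinates, whose origin is the TCP and whose axes are the flange's). Camera axes: x right, y down, z forward; pixel columns grow to the right and rows downward; lengths in m; the calibration is good to about 2 mm. A picture is of the moment at which its call begins: read the wrist's pose just before it. There is no depth.
- robot.job_done(): hands the job in; it is judged then, once.
The state is a dict: "clock": time; "joints": joint angles; "joint_vel": joint speeds; "joint_torque": joint torques, N m; "position": TCP position; "eef_rot": TCP orientation; "ft_force": force on the tool from outside, world axes, zero at the start; "wrist_torque": the same for the moment, N m; "grip_width": opening from 0.0 (shut) to 1.0 (fully open); "grip_force": force on a finger pad.
Only numpy, scipy, OpenCV 4.12 (cv2) and the standard library are available. Lean on these libraries where they do the work, as an engineer would, in place of code of your own. Each camera call takes 0.05 s, during which the arm holds its last target. There are 200 camera calls.

## Working session

There is one attempt and no reset: what is moved stays moved. The work goes in short steps, Python scripts to look and compute and a tool call to move; the robot and the scene stay as the last step left them, time stands still between calls to the robot, and variables do not carry over. Pictures are saved under pics/ and viewed, at most 10 in all, crops included, and the job is handed in when it is done.

Besides the shell and the picture viewer there is one more tool, called after "Request:" as a command line: name --argument value ..., lists and objects as JSON in quotes. carry_out: Moves the arm, as the interface text tells. Shift numbers are shares of 0.02 m and turn numbers shares of 0.12 rad, none past 1 either way. Its arguments: {"type":"object","properties":{"increments":{"type":"array","items":{"type":"object","properties":{"offset":{"type":"array","items":{"type":"number"}},"dr":{"type":"array","items":{"type":"number"}},"claw":{"type":"number"}}}}},"required":["increments"]}

```bash
mkdir -p pics; ls; python3 - <<'E'
from bench import robot
import cv2,pickle
d={}
for n in("top","side"):
    c=robot.camera(n); cv2.imwrite(f"pics/{n}0.png",c["color"]); d[n]=c
    print(n,c["vertical_fov"],c["cx"],c["cy"],c["R"],c["t"])
c=robot.camera("wrist");print(c["T_tool_cam"],c["vertical_fov"],c["cx"],c["cy"]);cv2.imwrite("pics/w0.png",c["color"])
pickle.dump(d,open("cams.pkl","wb"))
print(robot.state())
E
```

```text
pics
top 55.766950858255285 321.6045266201865 233.4380399617926 [[ 0.06625663 -0.997802   -0.00110628]
 [-0.97482654 -0.06449436 -0.2134331 ]
 [ 0.21289263  0.01521979 -0.97695706]] [-0.07409729  0.57648168  0.79593813]
side 53.95664565820029 309.7151512221951 239.28384271069 [[-0.96256187 -0.27103958 -0.00349218]
 [-0.18419891  0.66350156 -0.72514581]
 [ 0.19886028 -0.69735445 -0.68858649]] [0.52456364 0.19521137 0.8799255 ]
[[ 2.04918209e-04 -9.53940968e-01 -2.99994312e-01  7.64276069e-02]
 [ 9.99999954e-01  1.28846724e-04  2.73358619e-04 -1.21479988e-04]
 [-2.22114701e-04 -2.99994354e-01  9.53940951e-01 -1.26766152e-01]
 [ 0.00000000e+00  0.00000000e+00  0.00000000e+00  1.00000000e+00]] 60.674961874073084 312.0251216820935 237.37369450653273
{'clock': 0.15, 'joints': array([ 1.58057550e+00,  3.85413450e-01,  6.95840946e-03, -3.35321905e-04,
       -1.19398548e+00, -2.58586286e-01]), 'joint_vel': array([ 0.00073687, -0.00412983,  0.00341914,  0.00108842, -0.0001701 ,
       -0.00103869]), 'joint_torque': array([-4.21124387e-04, -3.92677259e+01,  1.88582772e+01,  4.18856040e+00,
       -3.37544938e-03, -2.07529439e-06]), 'position': array([0.15379987, 0.60537343, 0.24746239]), 'eef_rot': array([ 3.13992343e+00, -1.19214758e-04, -2.48930655e-01]), 'ft_force': array([ 0.12180107, -0.93430561,  0.11294111]), 'wrist_torque': array([0.03704152, 0.01882328, 0.03016151]), 'grip_force': 0.0, 'grip_width': 0.9980853643091663}
```

View pics/top0.png

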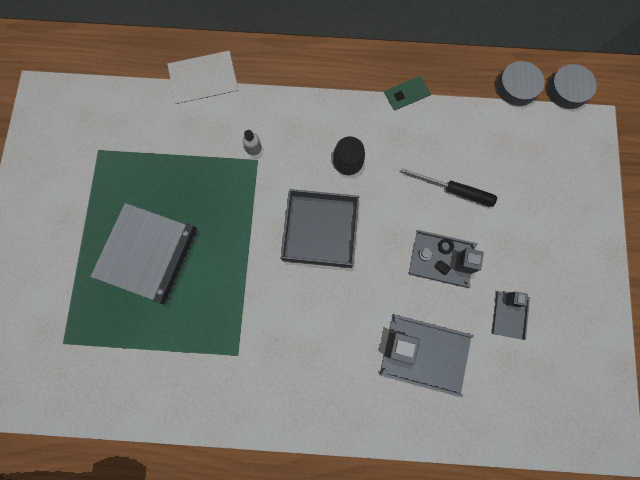

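View pics/side0.png

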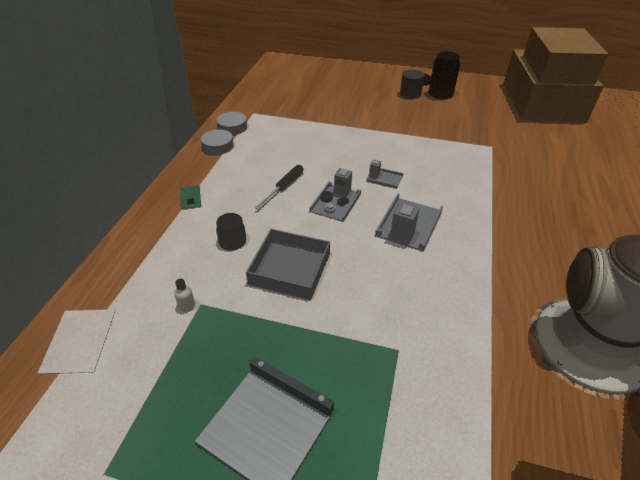

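The top view shows three trays. One is at (445,258) and carries a ring, a latch and a dial. A small one is at (511,315) and a large one at (425,355), both empty. The loaded one fits the description. The bin is at (320,228), the jig at (145,252) with its fence on the right side, the barrel at (349,155), the driver at (450,187) and the glue at (251,142). I'll confirm with an enlarged crop.

```bash
cat > h.py <<'E'
import numpy as np,cv2,pickle
C=pickle.load(open("cams.pkl","rb"))
def ray(cam,uv,z):
    c=C[cam]; f=240/np.tan(np.radians(c["vertical_fov"]/2))
    d=c["R"].T@np.array([(uv[0]-c["cx"])/f,(uv[1]-c["cy"])/f,1]); o=-c["R"].T@c["t"]
    return o+d*(z-o[2])/d[2]
def proj(cam,X):
    c=C[cam]; f=240/np.tan(np.radians(c["vertical_fov"]/2)); p=(np.asarray(X)@c["R"].T)+c["t"]
    return p[...,:2]/p[...,2:]*f+[c["cx"],c["cy"]]
E
python3 - <<'E'
from h import *
im=cv2.imread("pics/top0.png")
def crop(x,y,w,h,s): return cv2.resize(im[y:y+h,x:x+w],None,fx=s,fy=s,interpolation=cv2.INTER_CUBIC)
a=crop(400,220,100,75,4); b=crop(270,180,100,100,3)   #400x300, 300x300
j=crop(80,190,130,125,4) #520x500
out=np.zeros((600,800,3),np.uint8)
out[:300,:400]=a; out[300:600,:300]=b; out[:, :][0:0]=0
out[100:475,410:800]=crop(80,190,130,125,3)
cv2.imwrite("pics/crop1.png",out)
# sizes: rough floor corner clicks
for n,P in {"loaded":[(419,231),(475,241),(468,287),(409,276)],"small":[(500,291),(529,294),(525,339),(493,334)],"large":[(394,316),(472,333),(461,394),(381,376)]}.items():
    w=[ray("top",p,0.01)[:2] for p in P]; print(n,[round(float(np.linalg.norm(w[i]-w[(i+1)%4]))*1000) for i in range(4)],np.mean(w,0).round(3))
E
```

```text
loaded [113, 94, 117, 94] [ 0.557 -0.278]
small [56, 87, 61, 85] [ 0.456 -0.412]
large [152, 115, 152, 115] [ 0.37 -0.25]
```

View pics/crop1.png

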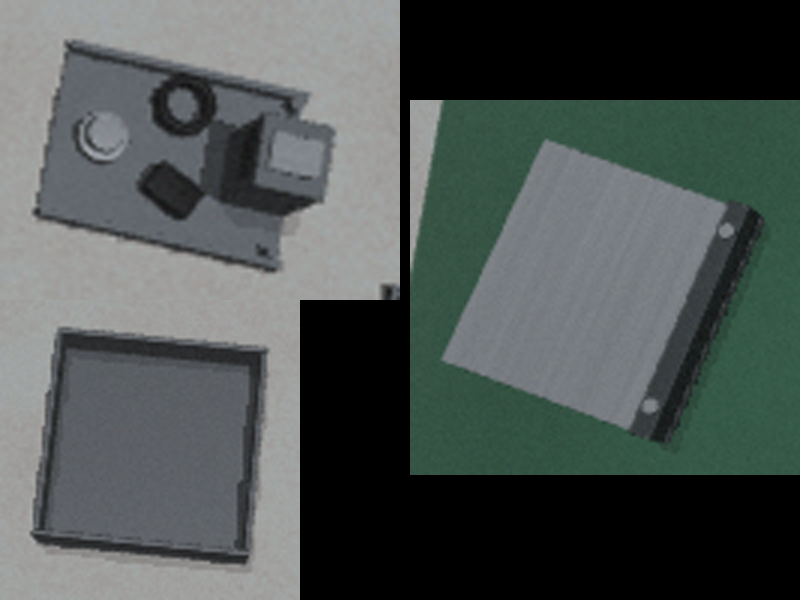

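Only the loaded tray measures about 120 x 90; the others are about 150 x 115 and 87 x 58. The loaded tray is therefore the one meant, at (445,258) with its hump on the right and its open end to the left. Next I fit the poses.

```bash
cat >> h.py <<'E'
from scipy.optimize import least_squares
def pose(p,X): 
    c,s=np.cos(p[2]),np.sin(p[2]); X=np.asarray(X,float)
    return np.stack([p[0]+c*X[:,0]-s*X[:,1],p[1]+s*X[:,0]+c*X[:,1],X[:,2]],1)
def fit(cam,X,uv,p0):
    r=least_squares(lambda p:(proj(cam,pose(p,X))-uv).ravel(),p0); return r.x,np.abs(r.fun).reshape(-1,2).round(1).tolist()
E
python3 - <<'E'
from h import *
def o(P,ox,oy,cx,cy,s): return np.array([((u-cx+.5)/s-.5+ox,(v-cy+.5)/s-.5+oy) for u,v in P])
cov=o([(66,42),(36,212),(309,95),(278,268)],400,220,0,0,4)
print("cam",-C["top"]["R"].T@C["top"]["t"])
print("cover",fit("top",np.array([(60,-45,14),(60,45,14),(-60,-45,14),(-60,45,14)])/1e3,cov,[.557,-.278,1.4]))
b=o([(59,328),(267,349),(247,558),(33,536)],270,180,0,300,3)
print("bin",fit("top",np.array([(70,70,40),(70,-70,40),(-70,-70,40),(-70,70,40)])/1e3,b,[.6,0,0.]))
j=o([(545,139),(441,360),(728,203),(628,430),(757,209),(657,441)],80,190,410,100,3)
print("jigface",fit("top",np.array([(145,-80,12),(145,80,12),(0,-80,40),(0,80,40),(-15,-80,40),(-15,80,40)])/1e3,j,[.55,.25,1.3]))
for n,u in {"ring":(183,105),"dial":(102,137),"latch":(172,190)}.items():
    print(n,ray("top",o([u],400,220,0,0,4)[0],.012).round(3))
for n,u in {"barrel":(349,155),"glue":(251,142)}.items(): print(n,ray("top",u,.04).round(3))
E
```

```text
cam [ 0.39742972 -0.04886862  0.90055567]
cover (array([ 0.55696713, -0.27704983,  1.40893984]), [[0.8, 0.5], [0.1, 0.6], [0.6, 0.5], [0.1, 0.4]])
bin (array([ 0.59828589, -0.03176121, -0.03918923]), [[0.5, 0.1], [0.4, 0.0], [0.7, 0.2], [0.6, 0.1]])
jigface (array([0.51162443, 0.25052962, 1.29296725]), [[0.6, 0.2], [0.8, 0.3], [1.1, 1.1], [0.7, 1.1], [1.5, 0.6], [1.7, 0.1]])
ring [ 0.582 -0.283  0.012]
dial [ 0.563 -0.243  0.012]
latch [ 0.539 -0.278  0.012]
barrel [ 0.75 -0.08  0.04]
glue [0.765 0.12  0.04 ]
```

```bash
cat >> h.py <<'E'
from scipy.spatial.transform import Rotation as Ro
import json
def tool(yaw,tilt=0): return Ro.from_euler("xyz",[np.pi,0,yaw])*Ro.from_rotvec([0,tilt,0])
def plan(p,R,legs,claw):
    "legs: (pos,Rot,n); prints rows in tool axes and units, 10 per call"
    rows=[]
    for q,S,n in legs:
        q=np.array(q,float); w=(R.inv()*S).as_rotvec()
        for i in range(n):
            d=R.inv().apply((q-p)/(n-i))/.02; r=(R.inv()*S).as_rotvec()/(n-i)/.12
            d=d.round(2); r=r.round(2); rows.append((d,r)); p=p+R.apply(d*.02); R=R*Ro.from_rotvec(r*.12)
    m=max(np.abs(np.array(rows)).ravel()); print("max",m)
    for k in range(0,len(rows),10):
        print(json.dumps([{"offset":(d+0).tolist(),"dr":(r+0).tolist(),"claw":claw} for d,r in rows[k:k+10]]))
    return p,R
def now():
    from bench import robot
    s=robot.state(); return np.array(s["position"]),Ro.from_euler("xyz",s["eef_rot"]),s
E
python3 - <<'E'
from h import *
p,R,s=now()
plan(p,R,[((.48,.05,.23),tool(-1.2),25),((.55,-.31,.20),tool(-1.733),15)],1.0)
E
```

```text
max 1.29
[{"offset": [0.91, 0.92, 0.04], "dr": [0.0, 0.0, 0.32], "claw": 1.0}, {"offset": [0.94, 0.88, 0.04], "dr": [0.0, 0.0, 0.32], "claw": 1.0}, {"offset": [0.97, 0.84, 0.04], "dr": [0.0, 0.0, 0.32], "claw": 1.0}, {"offset": [1.01, 0.81, 0.04], "dr": [0.0, 0.0, 0.32], "claw": 1.0}, {"offset": [1.04, 0.77, 0.04], "dr": [0.0, 0.0, 0.32], "claw": 1.0}, {"offset": [1.06, 0.73, 0.04], "dr": [0.0, 0.0, 0.32], "claw": 1.0}, {"offset": [1.09, 0.68, 0.04], "dr": [0.0, 0.0, 0.32], "claw": 1.0}, {"offset": [1.12, 0.64, 0.04], "dr": [0.0, 0.0, 0.32], "claw": 1.0}, {"offset": [1.14, 0.6, 0.03], "dr": [0.0, 0.0, 0.32], "claw": 1.0}, {"offset": [1.16, 0.55, 0.04], "dr": [0.0, 0.0, 0.32], "claw": 1.0}]
[{"offset": [1.18, 0.51, 0.03], "dr": [0.0, 0.0, 0.32], "claw": 1.0}, {"offset": [1.2, 0.46, 0.04], "dr": [0.0, 0.0, 0.31], "claw": 1.0}, {"offset": [1.22, 0.42, 0.03], "dr": [0.0, 0.0, 0.32], "claw": 1.0}, {"offset": [1.23, 0.37, 0.04], "dr": [0.0, 0.0, 0.31], "claw": 1.0}, {"offset": [1.25, 0.33, 0.03], "dr": [0.0, 0.0, 0.32], "claw": 1.0}, {"offset": [1.26, 0.28, 0.04], "dr": [0.0, 0.0, 0.31], "
[... 959 characters left out ...]
3], "claw": 1.0}]
[{"offset": [1.22, 0.0, 0.1], "dr": [0.0, 0.0, 0.29], "claw": 1.0}, {"offset": [1.22, -0.04, 0.1], "dr": [0.0, 0.0, 0.3], "claw": 1.0}, {"offset": [1.22, -0.09, 0.1], "dr": [0.0, 0.0, 0.29], "claw": 1.0}, {"offset": [1.22, -0.13, 0.1], "dr": [0.0, 0.0, 0.3], "claw": 1.0}, {"offset": [1.21, -0.17, 0.1], "dr": [0.0, 0.0, 0.29], "claw": 1.0}, {"offset": [1.2, -0.22, 0.1], "dr": [0.0, 0.0, 0.3], "claw": 1.0}, {"offset": [1.19, -0.26, 0.1], "dr": [0.0, 0.0, 0.29], "claw": 1.0}, {"offset": [1.19, -0.3, 0.1], "dr": [0.0, 0.0, 0.3], "claw": 1.0}, {"offset": [1.17, -0.34, 0.1], "dr": [0.0, 0.0, 0.29], "claw": 1.0}, {"offset": [1.16, -0.38, 0.11], "dr": [0.0, 0.0, 0.3], "claw": 1.0}]
```

Request:
carry_out --increments '[{"offset": [1,1,0],"dr": [0,0,0],"claw": 1},{"offset": [1,1,0],"dr": [0,0,0],"claw": 1},{"offset": [1,1,0],"dr": [0,0,0],"claw": 1},{"offset": [1,1,0],"dr": [0,0,0],"claw": 1},{"offset": [1,1,0],"dr": [0,0,0],"claw": 1},{"offset": [1,1,0],"dr": [0,0,0],"claw": 1},{"offset": [1,1,0],"dr": [0,0,0],"claw": 1},{"offset": [1,1,0],"dr": [0,0,0],"claw": 1},{"offset": [1,1,0],"dr": [0,0,0],"claw": 1},{"offset": [1,1,0],"dr": [0,0,0],"claw": 1}]'

```text
clock: 1.4
position: [0.299, 0.3613, 0.2483]
eef_rot: [3.142, 0.0, -0.249]
ft_force: [0.6, -0.4, 0.5]
grip_width: 1.0
grip_force: 0.0
```

Request:
carry_out --increments '[{"offset": [1,1,0],"dr": [0,0,0],"claw": 1},{"offset": [1,1,0],"dr": [0,0,0],"claw": 1},{"offset": [1,1,0],"dr": [0,0,0],"claw": 1},{"offset": [1,1,0],"dr": [0,0,0],"claw": 1},{"offset": [1,1,0],"dr": [0,0,0],"claw": 1},{"offset": [1,1,0],"dr": [0,0,0],"claw": 1},{"offset": [1,1,0],"dr": [0,0,0],"claw": 1},{"offset": [1,1,0],"dr": [0,0,0],"claw": 1},{"offset": [1,1,0],"dr": [0,0,0],"claw": 1},{"offset": [1,1,0],"dr": [0,0,0],"claw": 1}]'

```text
clock: 2.65
position: [0.4433, 0.1182, 0.2483]
eef_rot: [-3.142, 0.0, -0.249]
ft_force: [0.1, 0.3, 0.3]
grip_width: 0.998
grip_force: 0.0
```

Request:
carry_out --increments '[{"offset": [0.52,0.97,0.1],"dr": [0,0,0],"claw": 1},{"offset": [0.52,0.97,0.1],"dr": [0,0,0],"claw": 1},{"offset": [0.52,0.97,0.1],"dr": [0,0,0],"claw": 1},{"offset": [0.52,0.97,0.1],"dr": [0,0,0],"claw": 1},{"offset": [0.52,0.97,0.1],"dr": [0,0,0],"claw": 1},{"offset": [0.52,0.97,0.1],"dr": [0,0,0],"claw": 1},{"offset": [0.52,0.97,0.1],"dr": [0,0,0],"claw": 1},{"offset": [0.52,0.97,0.1],"dr": [0,0,0],"claw": 1},{"offset": [0.52,0.97,0.1],"dr": [0,0,0],"claw": 1},{"offset": [0.52,0.97,0.1],"dr": [0,0,0],"claw": 1}]'

```text
clock: 3.9
position: [0.4958, -0.0952, 0.2281]
eef_rot: [3.142, 0.0, -0.249]
ft_force: [0.0, 0.1, -0.6]
grip_width: 0.997
grip_force: 0.0
```

Request:
carry_out --increments '[{"offset": [0.52,0.97,0.1],"dr": [0,0,0],"claw": 1},{"offset": [0.52,0.97,0.1],"dr": [0,0,0],"claw": 1},{"offset": [0.52,0.97,0.1],"dr": [0,0,0],"claw": 1},{"offset": [0.52,0.97,0.1],"dr": [0,0,0],"claw": 1},{"offset": [0.52,0.97,0.1],"dr": [0,0,0],"claw": 1},{"offset": [0.52,0.97,0.1],"dr": [0,0,0],"claw": 1},{"offset": [0.52,0.97,0.1],"dr": [0,0,0],"claw": 1},{"offset": [0.52,0.97,0.1],"dr": [0,0,1],"claw": 1},{"offset": [0,0,0.1],"dr": [0,0,1],"claw": 1},{"offset": [0,0,0.1],"dr": [0,0,1],"claw": 1}]'

```text
clock: 5.15
position: [0.5383, -0.2659, 0.2079]
eef_rot: [3.141, 0.001, -0.614]
ft_force: [-0.6, 0.0, -0.3]
grip_width: 0.997
grip_force: 0.0
```

Request:
carry_out --increments '[{"offset": [0,0,0],"dr": [0,0,1],"claw": 1},{"offset": [0,0,0],"dr": [0,0,1],"claw": 1},{"offset": [0,0,0],"dr": [0,0,1],"claw": 1},{"offset": [0,0,0],"dr": [0,0,1],"claw": 1},{"offset": [0,0,0],"dr": [0,0,1],"claw": 1},{"offset": [0,0,0],"dr": [0,0,1],"claw": 1},{"offset": [0,0,0],"dr": [0,0,1],"claw": 1},{"offset": [0,0,0],"dr": [0,0,1],"claw": 1},{"offset": [0,0,0],"dr": [0,0,1],"claw": 1},{"offset": [0,0,0],"dr": [0,0,0.4],"claw": 1}]'

```text
clock: 6.4
position: [0.5384, -0.2654, 0.2082]
eef_rot: [3.141, 0.0, -1.739]
ft_force: [-0.1, -0.1, 0.8]
grip_width: 0.999
grip_force: 0.0
```

```bash
cat >> h.py <<'E'
def wrist(name):
    from bench import robot
    p,R,s=now(); c=robot.camera("wrist"); T=c["T_tool_cam"]; M=np.eye(4); M[:3,:3]=R.as_matrix(); M[:3,3]=p
    W=np.linalg.inv(M@T); c["R"]=W[:3,:3]; c["t"]=W[:3,3]; C["wrist"]=c; cv2.imwrite(name,c["color"])
    pickle.dump(C,open("cams.pkl","wb"))
E
python3 - <<'E'
from h import *
wrist("pics/w1.png")
E
```

```text
(no output)
```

View pics/w1.png

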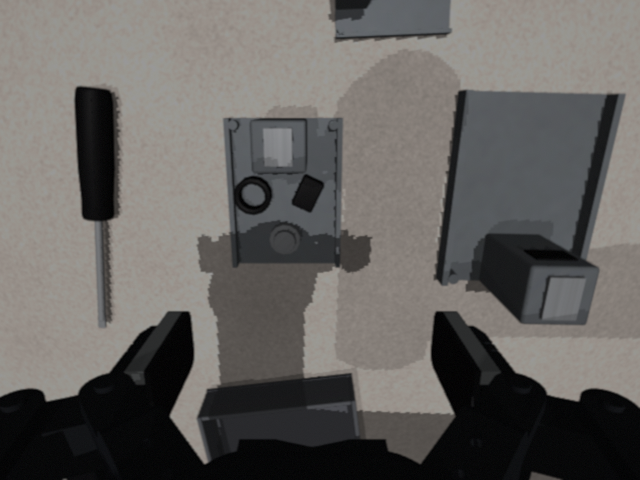

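The wrist view shows the cover. Its hump end runs (224,119)-(341,119) and its open end (232,267)-(340,264). The hump shoe is at (279,147), the ring at (253,195), the latch at (308,193) and the dial at (285,238). The large tray is at right and the bin at the bottom.

```bash
python3 - <<'E'
from h import *
X=np.array([(-60,-45,14),(-60,45,14),(60,-45,14),(60,45,14)])/1e3
f=fit("wrist",X,[(224,118),(342,118),(232,267),(341,264)],[.557,-.277,1.409]); print(f)
print("shoe",ray("wrist",(278.5,147),.067)," vs",pose(f[0],[(-.043,0,.067)]))
for n,u in {"ring":(253,195),"latch":(308,193),"dial":(285,236)}.items():
    q=ray("wrist",u,.012)[:2]-f[0][:2]; c,s=np.cos(f[0][2]),np.sin(f[0][2]); print(n,(q@[[c,-s],[s,c]]).round(3))
p,R,s=now(); t=pose([.5567,-.277,f[0][2]],[(-.043,0,0)])[0]; print("hump",t)
g=pose(f[0],[(-.043,0,0)])[0]; print("hump w",g, "delta tool/.02",R.inv().apply(np.r_[g[:2],.044]-p)/.02, p, s["joints"])
E
```

```text
(array([ 0.55757608, -0.27910736,  1.40930662]), [[1.1, 0.3], [0.7, 1.1], [1.1, 0.3], [0.6, 2.0]])
shoe [ 0.55034425 -0.32127044  0.067     ]  vs [[ 0.55066217 -0.32154788  0.067     ]]
ring [-0.001 -0.026]
latch [-0.002  0.018]
dial [ 0.034 -0.001]
hump [ 0.54978609 -0.31944052  0.        ]
hump w [ 0.55066217 -0.32154788  0.        ] delta tool/.02 [ 2.66317284 -1.07994442  8.20623536] [ 0.53836013 -0.2654324   0.20813452] [-1.88613242e-01  3.73432981e-01 -1.14455745e-01 -6.39137224e-05
 -1.08320943e+00  1.99373873e-02]
```

Request:
carry_out --increments '[{"offset": [0.89,-0.36,0.5],"dr": [0,0,-0.06],"claw": 1},{"offset": [0.89,-0.36,0.5],"dr": [0,0,0],"claw": 1},{"offset": [0.88,-0.36,0.5],"dr": [0,0,0],"claw": 1},{"offset": [0,0,1],"dr": [0,0,0],"claw": 1},{"offset": [0,0,1],"dr": [0,0,0],"claw": 1},{"offset": [0,0,1],"dr": [0,0,0],"claw": 1},{"offset": [0,0,1],"dr": [0,0,0],"claw": 1},{"offset": [0,0,1],"dr": [0,0,0],"claw": 1},{"offset": [0,0,1],"dr": [0,0,0],"claw": 1},{"offset": [0,0,0.7],"dr": [0,0,0],"claw": 1}]'

```text
clock: 7.7
position: [0.5507, -0.3218, 0.0424]
eef_rot: [3.14, 0.0, -1.73]
ft_force: [0.4, 0.1, -0.1]
grip_width: 1.003
grip_force: 0.0
```

Request:
carry_out --increments '[{"offset": [0,0,0],"dr": [0,0,0],"claw": 0.7},{"offset": [0,0,0],"dr": [0,0,0],"claw": 0.6},{"offset": [0,0,0],"dr": [0,0,0],"claw": 0.5},{"offset": [0,0,0],"dr": [0,0,0],"claw": 0.4},{"offset": [0,0,0],"dr": [0,0,0],"claw": 0.3},{"offset": [0,0,0],"dr": [0,0,0],"claw": 0.1},{"offset": [0,0,0],"dr": [0,0,0],"claw": 0},{"offset": [0,0,0],"dr": [0,0,0],"claw": 0},{"offset": [0,0,0],"dr": [0,0,0],"claw": 0},{"offset": [0,0,0],"dr": [0,0,0],"claw": 0}]'

```text
clock: 8.95
position: [0.5518, -0.3212, 0.0454]
eef_rot: [-3.14, -0.001, -1.729]
ft_force: [-0.7, 1.3, 6.3]
grip_width: 0.414
grip_force: 59.6
```

Request:
carry_out --increments '[{"offset": [0,0,-0.1],"dr": [0,0,0],"claw": 0},{"offset": [0,0,-0.2],"dr": [0,0,0],"claw": 0},{"offset": [0,0,-0.3],"dr": [0,0,0],"claw": 0},{"offset": [0,0,-0.4],"dr": [0,0,0],"claw": 0},{"offset": [0,0,-0.5],"dr": [0,0,0],"claw": 0},{"offset": [0,0,-0.6],"dr": [0,0,0],"claw": 0},{"offset": [0,0,-0.6],"dr": [0,0,0],"claw": 0},{"offset": [0,0,-0.5],"dr": [0,0,0],"claw": 0},{"offset": [0,0,-0.3],"dr": [0,0,0],"claw": 0},{"offset": [0,0,-0.1],"dr": [0,0,0],"claw": 0}]'

```text
clock: 10.2
position: [0.5514, -0.321, 0.1168]
eef_rot: [-3.141, -0.0, -1.73]
ft_force: [-0.8, 0.5, -3.9]
grip_width: 0.417
grip_force: 60.2
```

```bash
python3 - <<'E'
from h import *
from bench import robot
wrist("pics/w2.png"); c=robot.camera("side"); p,R,s=now(); print(p,R.as_euler("xyz"),s["ft_force"],s["grip_width"])
a=cv2.imread("pics/w2.png")[:300,:]; b=cv2.resize(c["color"][120:270,240:480],None,fx=2,fy=2)
o=np.zeros((600,640,3),np.uint8); o[:300]=a; o[300:600,:480]=b; cv2.imwrite("pics/lift.png",o)
E
```

```text
[ 0.55117966 -0.32091942  0.11627591] [ 3.14140692e+00  1.13344218e-04 -1.72970292e+00] [ 0.27397781 -1.39533519 -3.69957823] 0.41752348933847877
```

View pics/lift.png

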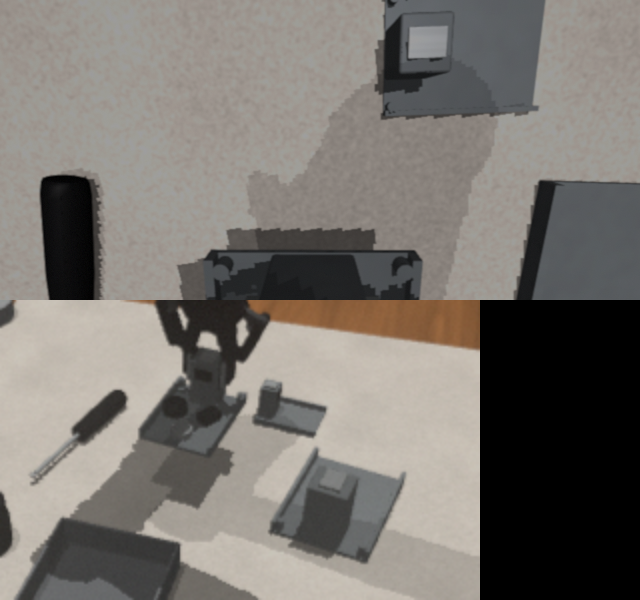

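The lift picture shows the cover clear of the bench, gripped by its hump. The parts are still on it (at about (185,405) in the side crop), and the weight reading is about 3.7 N.

Request:
carry_out --increments '[{"offset": [-0.3,-0.08,0.05],"dr": [0,0,0],"claw": 0},{"offset": [-0.6,-0.08,0.05],"dr": [0,0,0],"claw": 0},{"offset": [-0.9,-0.08,0.05],"dr": [0,0,0],"claw": 0},{"offset": [-1,-0.09,0.05],"dr": [0,0,0],"claw": 0},{"offset": [-1,-0.09,0.05],"dr": [0,0,0],"claw": 0},{"offset": [-1,-0.09,0.05],"dr": [0,0,0],"claw": 0},{"offset": [-1,-0.08,0.05],"dr": [0,0,0],"claw": 0},{"offset": [-0.9,-0.08,0.05],"dr": [0,0,0],"claw": 0},{"offset": [-0.7,-0.08,0.05],"dr": [0,0,0],"claw": 0},{"offset": [-0.38,-0.08,0.05],"dr": [0,0,0],"claw": 0}]'

```text
clock: 11.55
position: [0.5926, -0.1691, 0.1063]
eef_rot: [-3.142, -0.0, -1.729]
ft_force: [0.0, -0.7, -3.3]
grip_width: 0.411
grip_force: 60.2
```

Request:
carry_out --increments '[{"offset": [0,0,0],"dr": [0,0,-0.15],"claw": 0},{"offset": [0,0,0],"dr": [0,0,-0.2],"claw": 0},{"offset": [0,0,0],"dr": [0,0,-0.25],"claw": 0},{"offset": [0,0,0],"dr": [0,0,-0.2],"claw": 0},{"offset": [0,0,0],"dr": [0,0,-0.15],"claw": 0},{"offset": [0,0,0],"dr": [0,0,-0.05],"claw": 0},{"offset": [0,0,0],"dr": [0,0,0],"claw": 0},{"offset": [0,0,0],"dr": [0,0,0],"claw": 0},{"offset": [0,0,0],"dr": [0,0,0],"claw": 0},{"offset": [0,0,0],"dr": [0,0,0],"claw": 0}]'

```text
clock: 12.8
position: [0.5923, -0.1699, 0.1063]
eef_rot: [3.142, -0.0, -1.61]
ft_force: [-0.4, -0.4, -4.1]
grip_width: 0.41
grip_force: 60.2
```

```bash
python3 - <<'E'
from h import *
from bench import robot
c=robot.camera("side"); cv2.imwrite("pics/s3.png",cv2.resize(c["color"][130:330,200:440],None,fx=2.5,fy=2.5))
p,R,s=now(); print(p,R.as_euler("xyz"),s["ft_force"],s["joints"])
yaw=R.as_euler("xyz")[2]
L=np.array([-.103,0,.0414]) # lip in tool axes
lip=p+R.apply(L); print("lip",lip)
g=lip.copy()
q,S=p,R; rows=[]
n=12; th=[.12*k*.45 for k in range(1,n+1)]
for k in range(n):
    S2=S*Ro.from_rotvec([0,.054,0]); q2=lip-S2.apply(L); d=S.inv().apply(q2-q)/.02; print(d.round(2)); q,S=q2,S2
print(q)
E
```

```text
[ 0.59227811 -0.16991929  0.10631129] [ 3.14157342e+00  1.42412819e-05 -1.60960776e+00] [-0.61040124 -0.45847874 -4.35975646] [-1.70514355e-02  4.99519344e-01 -1.93470685e-01 -1.90501931e-05
 -8.77825212e-01 -2.17478228e-02]
lip [ 0.59627391 -0.06699624  0.06491276]
[-0.12  0.   -0.27]
[-0.12 -0.   -0.27]
[-0.12 -0.   -0.27]
[-0.12 -0.   -0.27]
[-0.12  0.   -0.27]
[-0.12  0.   -0.27]
[-0.12 -0.   -0.27]
[-0.12  0.   -0.27]
[-0.12  0.   -0.27]
[-0.12  0.   -0.27]
[-0.12 -0.   -0.27]
[-0.12  0.   -0.27]
[ 0.59405885 -0.12408702  0.16008994]
```

View pics/s3.png

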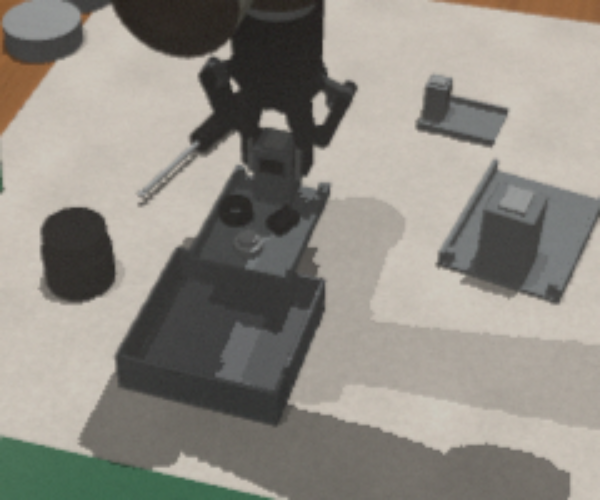

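The side crop shows all three parts on the cover (ring (236,209), latch (284,219), dial (248,242)) and the open end over the bin. I'll tip it about the lip.

Request:
carry_out --increments '[{"offset": [-0.12,0,-0.27],"dr": [0,0.45,0],"claw": 0},{"offset": [-0.12,0,-0.27],"dr": [0,0.45,0],"claw": 0},{"offset": [-0.12,0,-0.27],"dr": [0,0.45,0],"claw": 0},{"offset": [-0.12,0,-0.27],"dr": [0,0.45,0],"claw": 0},{"offset": [-0.12,0,-0.27],"dr": [0,0.45,0],"claw": 0},{"offset": [-0.12,0,-0.27],"dr": [0,0.45,0],"claw": 0},{"offset": [-0.12,0,-0.27],"dr": [0,0.45,0],"claw": 0},{"offset": [-0.12,0,-0.27],"dr": [0,0.45,0],"claw": 0},{"offset": [-0.12,0,-0.27],"dr": [0,0.45,0],"claw": 0},{"offset": [-0.12,0,-0.27],"dr": [0,0.45,0],"claw": 0}]'

```text
clock: 14.1
position: [0.594, -0.1337, 0.1527]
eef_rot: [-3.14, -0.541, -1.61]
ft_force: [0.5, 0.3, -3.6]
grip_width: 0.415
grip_force: 60.4
```

Request:
carry_out --increments '[{"offset": [-0.12,0,-0.27],"dr": [0,0.45,0],"claw": 0},{"offset": [-0.12,0,-0.27],"dr": [0,0.45,0],"claw": 0},{"offset": [0,0,0],"dr": [0,0,0],"claw": 0},{"offset": [0,0,0],"dr": [0,0,0],"claw": 0},{"offset": [0,0,0],"dr": [0,0,0],"claw": 0},{"offset": [0,0,0],"dr": [0,0,0],"claw": 0},{"offset": [0,0,0],"dr": [0,0,0],"claw": 0},{"offset": [0,0,0],"dr": [0,0,0],"claw": 0},{"offset": [0,0,0],"dr": [0,0,0],"claw": 0},{"offset": [0,0,0],"dr": [0,0,0],"claw": 0}]'

```text
clock: 15.35
position: [0.5941, -0.1243, 0.1589]
eef_rot: [3.142, -0.648, -1.61]
ft_force: [-0.7, 0.1, -4.0]
grip_width: 0.416
grip_force: 60.5
```

```bash
python3 - <<'E'
from h import *
from bench import robot
c=robot.camera("side"); cv2.imwrite("pics/s4.png",cv2.resize(c["color"][130:330,200:440],None,fx=2.5,fy=2.5))
p,R,s=now(); print(p,R.as_matrix().round(3),s["ft_force"],s["joints"],s["clock"])
E
```

```text
[ 0.59405855 -0.12424376  0.15888213] [[-0.031 -0.999 -0.023]
 [-0.797  0.039 -0.603]
 [ 0.604  0.    -0.797]] [ 0.04750964  0.34704321 -3.76469843] [ 0.26919389  0.47349763 -0.48041256  0.75560394 -0.99502314 -0.85355504] 15.4
```

View pics/s4.png

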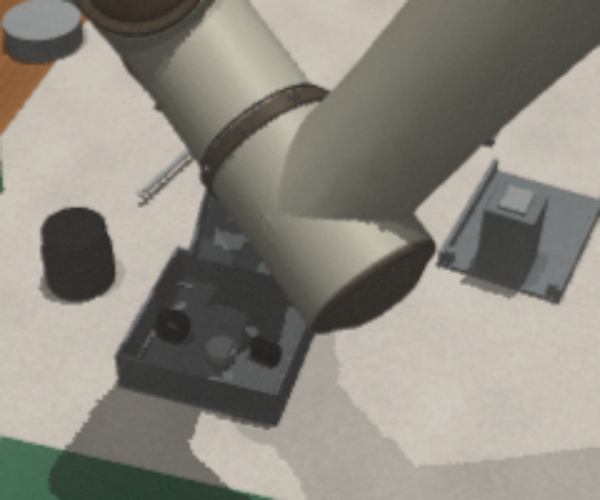

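All three parts are in the bin: ring (172,325), dial (222,350) and latch (265,350). The cover is empty. Now I level it and carry it to the jig.

Request:
carry_out --increments '[{"offset": [0,0,0],"dr": [0,-0.9,0],"claw": 0},{"offset": [0,0,0],"dr": [0,-0.9,0],"claw": 0},{"offset": [0,0,0],"dr": [0,-0.9,0],"claw": 0},{"offset": [0,0,0],"dr": [0,-0.9,0],"claw": 0},{"offset": [0,0,0],"dr": [0,-0.9,0],"claw": 0},{"offset": [0,0,0],"dr": [0,-0.9,0],"claw": 0},{"offset": [-0.3,0.06,0],"dr": [0,0,0],"claw": 0},{"offset": [-0.6,0.12,0],"dr": [0,0,0],"claw": 0},{"offset": [-0.9,0.18,0],"dr": [0,0,0],"claw": 0},{"offset": [-1,0.2,0],"dr": [0,0,0],"claw": 0}]'

```text
clock: 16.65
position: [0.5844, -0.0659, 0.1587]
eef_rot: [3.141, -0.001, -1.608]
ft_force: [-0.4, 1.1, -3.3]
grip_width: 0.41
grip_force: 60.5
```

Request:
carry_out --increments '[{"offset": [-1,0.2,0],"dr": [0,0,0],"claw": 0},{"offset": [-1,0.2,0],"dr": [0,0,0],"claw": 0},{"offset": [-1,0.2,0],"dr": [0,0,0],"claw": 0},{"offset": [-1,0.2,0],"dr": [0,0,0],"claw": 0},{"offset": [-1,0.2,0],"dr": [0,0,0],"claw": 0},{"offset": [-1,0.2,0],"dr": [0,0,0],"claw": 0},{"offset": [-1,0.2,0],"dr": [0,0,0],"claw": 0},{"offset": [-1,0.2,0],"dr": [0,0,0],"claw": 0},{"offset": [-1,0.2,0],"dr": [0,0,0],"claw": 0},{"offset": [-1,0.2,0],"dr": [0,0,0],"claw": 0}]'

```text
clock: 17.9
position: [0.5526, 0.1349, 0.1589]
eef_rot: [3.142, -0.0, -1.61]
ft_force: [0.5, -0.6, -3.5]
grip_width: 0.412
grip_force: 60.5
```

Request:
carry_out --increments '[{"offset": [-1,0.2,0.1],"dr": [0,0,0],"claw": 0},{"offset": [-1,0.2,0.1],"dr": [0,0,0],"claw": 0},{"offset": [-1,0.2,0.1],"dr": [0,0,0],"claw": 0},{"offset": [-1,0.2,0.1],"dr": [0,0,0],"claw": 0},{"offset": [-1,0.2,0.1],"dr": [0,0,0],"claw": 0},{"offset": [-1,0.2,0.1],"dr": [0,0,0],"claw": 0},{"offset": [-0.9,0.2,0.2],"dr": [0,0,0],"claw": 0},{"offset": [-0.6,0.14,0.3],"dr": [0,0,0],"claw": 0},{"offset": [-0.4,0.1,0.4],"dr": [0,0,0],"claw": 0},{"offset": [-0.15,0.1,0.45],"dr": [0,0,0],"claw": 0}]'

```text
clock: 19.15
position: [0.5241, 0.296, 0.1191]
eef_rot: [3.141, -0.0, -1.61]
ft_force: [-0.7, 0.7, -3.3]
grip_width: 0.412
grip_force: 60.5
```

Request:
carry_out --increments '[{"offset": [0,0,0],"dr": [0,0,0.4],"claw": 0},{"offset": [0,0,0],"dr": [0,0,0.4],"claw": 0},{"offset": [0,0,0],"dr": [0,0,0.4],"claw": 0},{"offset": [0,0,0],"dr": [0,0,0.4],"claw": 0},{"offset": [0,0,0],"dr": [0,0,0.4],"claw": 0},{"offset": [0,0,0],"dr": [0,0,0],"claw": 0},{"offset": [0,0,0],"dr": [0,0,0],"claw": 0},{"offset": [0,0,0],"dr": [0,0,0],"claw": 0},{"offset": [0,0,0],"dr": [0,0,0],"claw": 0},{"offset": [0,0,0],"dr": [0,0,0],"claw": 0}]'

```text
clock: 20.4
position: [0.5243, 0.2957, 0.1199]
eef_rot: [-3.142, -0.0, -1.849]
ft_force: [0.0, 1.1, -2.9]
grip_width: 0.415
grip_force: 60.5
```

```bash
python3 - <<'E'
from h import *
from bench import robot
wrist("pics/w5.png"); c=robot.camera("side"); cv2.imwrite("pics/s5.png",c["color"]); p,R,s=now(); print(p,R.as_euler("xyz"),s["ft_force"],s["joints"],s["clock"])
J=[.5116,.2505,1.293]
X=np.array([(0,-80,40),(0,80,40),(-15,-80,40),(-15,80,40)])/1e3
print("fence top expected px",proj("wrist",pose(J,X)).round(0).tolist())
E
```

```text
[0.52426968 0.29576854 0.11993846] [ 3.14158918e+00  3.66604247e-05 -1.84952897e+00] [ 0.21406061 -0.12351328 -3.05193463] [ 7.82328731e-01  4.63262870e-01 -2.17018829e-01 -2.69134509e-05
 -8.90484324e-01 -1.06104444e+00] 20.5
fence top expected px [[152.0, 170.0], [470.0, 170.0], [148.0, 140.0], [474.0, 139.0]]
```

View pics/w5.png

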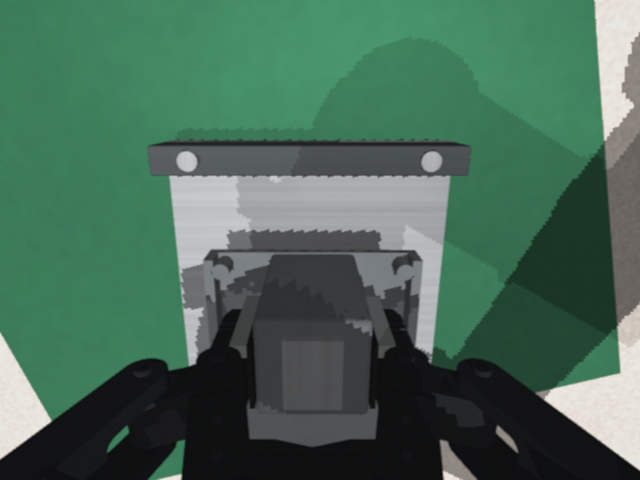

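The wrist view shows the cover square to the fence. The fence's inner top edge runs (150,177)-(470,175) and the cover's rear lip top edge runs (206,251)-(421,251). No parts are left on the cover.

```bash
python3 - <<'E'
from h import *
p,R,s=now()
f=lambda u,z:(R.inv().apply(ray("wrist",u,z)-p)*1000).round(1)
print("fence in",f((150,176.5),.04),f((470,175.5),.04)); print("fence out",f((149,146),.04),f((470,145),.04))
z=p[2]-.0314; print("cover rear",f((206,251),z),f((421,251),z), "z",p[2])
E
```

```text
fence in [ 43.8 -81.5  79.9] [44.4 79.9 79.9]
fence out [ 58.9 -80.2  79.9] [59.4 78.2 79.9]
cover rear [ 21.  -43.1  31.4] [21.  44.7 31.4] z 0.11993845795931363
```

Request:
carry_out --increments '[{"offset": [0,-0.08,0.2],"dr": [0,0,-0.03],"claw": 0},{"offset": [0,0,0.4],"dr": [0,0,0],"claw": 0},{"offset": [0,0,0.5],"dr": [0,0,0],"claw": 0},{"offset": [0,0,0.5],"dr": [0,0,0],"claw": 0},{"offset": [0,0,0.4],"dr": [0,0,0],"claw": 0},{"offset": [0,0,0.4],"dr": [0,0,0],"claw": 0},{"offset": [0,0,0.3],"dr": [0,0,0],"claw": 0},{"offset": [0,0,0.2],"dr": [0,0,0],"claw": 0},{"offset": [0,0,0.1],"dr": [0,0,0],"claw": 0},{"offset": [0,0,0],"dr": [0,0,0],"claw": 0}]'

```text
clock: 21.75
position: [0.5259, 0.2953, 0.06]
eef_rot: [-3.142, 0.0, -1.846]
ft_force: [-0.8, -0.2, -2.6]
grip_width: 0.415
grip_force: 60.5
```

Request:
carry_out --increments '[{"offset": [0.1,0,0.02],"dr": [0,0,0],"claw": 0},{"offset": [0.1,0,0.02],"dr": [0,0,0],"claw": 0},{"offset": [0.1,0,0.02],"dr": [0,0,0],"claw": 0},{"offset": [0.1,0,0.02],"dr": [0,0,0],"claw": 0},{"offset": [0.1,0,0.02],"dr": [0,0,0],"claw": 0},{"offset": [0.1,0,0],"dr": [0,0,0],"claw": 0},{"offset": [0.1,0,0],"dr": [0,0,0],"claw": 0},{"offset": [0,0,0],"dr": [0,0,0],"claw": 0},{"offset": [0,0,0],"dr": [0,0,0],"claw": 0},{"offset": [0,0,0],"dr": [0,0,0],"claw": 0}]'

```text
clock: 23.0
position: [0.5221, 0.2819, 0.0579]
eef_rot: [-3.142, 0.0, -1.846]
ft_force: [0.9, -0.1, -3.9]
grip_width: 0.418
grip_force: 60.5
```

Request:
carry_out --increments '[{"offset": [0,0,0.02],"dr": [0,0,0],"claw": 0},{"offset": [0,0,0.02],"dr": [0,0,0],"claw": 0},{"offset": [0,0,0.02],"dr": [0,0,0],"claw": 0},{"offset": [0,0,0.02],"dr": [0,0,0],"claw": 0},{"offset": [0,0,0],"dr": [0,0,0],"claw": 0},{"offset": [0,0,0],"dr": [0,0,0],"claw": 0},{"offset": [0,0,0],"dr": [0,0,0],"claw": 0},{"offset": [0,0,0],"dr": [0,0,0],"claw": 0},{"offset": [0,0,0],"dr": [0,0,0],"claw": 0},{"offset": [0,0,0],"dr": [0,0,0],"claw": 0}]'

```text
clock: 24.25
position: [0.5223, 0.282, 0.0574]
eef_rot: [-3.141, 0.001, -1.845]
ft_force: [-2.1, -0.9, 5.8]
grip_width: 0.413
grip_force: 61.7
```

Request:
carry_out --increments '[{"offset": [0.05,0,-0.02],"dr": [0,0,0],"claw": 0},{"offset": [0.05,0,0],"dr": [0,0,0],"claw": 0},{"offset": [0.05,0,0],"dr": [0,0,0],"claw": 0},{"offset": [0.05,0,0],"dr": [0,0,0],"claw": 0},{"offset": [0.05,0,0],"dr": [0,0,0],"claw": 0},{"offset": [0.05,0,0],"dr": [0,0,0],"claw": 0},{"offset": [0.05,0,0],"dr": [0,0,0],"claw": 0},{"offset": [0,0,0],"dr": [0,0,0],"claw": 0},{"offset": [0,0,0],"dr": [0,0,0],"claw": 0},{"offset": [0,0,0],"dr": [0,0,0],"claw": 0}]'

```text
clock: 25.5
position: [0.5208, 0.2756, 0.0574]
eef_rot: [-3.14, 0.002, -1.846]
ft_force: [1.2, 3.2, 6.5]
grip_width: 0.411
grip_force: 61.6
```

Request:
carry_out --increments '[{"offset": [0.03,0,0],"dr": [0,0,0],"claw": 0},{"offset": [0.03,0,0],"dr": [0,0,0],"claw": 0},{"offset": [0.03,0,0],"dr": [0,0,0],"claw": 0},{"offset": [0.03,0,0],"dr": [0,0,0],"claw": 0},{"offset": [0,0,0],"dr": [0,0,0],"claw": 0},{"offset": [0,0,0],"dr": [0,0,0],"claw": 0},{"offset": [0,0,0],"dr": [0,0,0],"claw": 0},{"offset": [0,0,0],"dr": [0,0,0],"claw": 0},{"offset": [0,0,0],"dr": [0,0,0],"claw": 0},{"offset": [0,0,0],"dr": [0,0,0],"claw": 0}]'

```text
clock: 26.75
position: [0.5202, 0.2734, 0.0574]
eef_rot: [-3.14, 0.002, -1.846]
ft_force: [1.5, 2.9, 5.2]
grip_width: 0.416
grip_force: 61.6
```

Request:
carry_out --increments '[{"offset": [0.03,0,0],"dr": [0,0,0],"claw": 0},{"offset": [0.03,0,0],"dr": [0,0,0],"claw": 0},{"offset": [0.03,0,0],"dr": [0,0,0],"claw": 0},{"offset": [0.03,0,0],"dr": [0,0,0],"claw": 0},{"offset": [0,0,0],"dr": [0,0,0],"claw": 0},{"offset": [0,0,0],"dr": [0,0,0],"claw": 0},{"offset": [0,0,0],"dr": [0,0,0],"claw": 0},{"offset": [0,0,0],"dr": [0,0,0],"claw": 0},{"offset": [0,0,0],"dr": [0,0,0],"claw": 0},{"offset": [0,0,0],"dr": [0,0,0],"claw": 0}]'

```text
clock: 28.0
position: [0.5196, 0.2711, 0.0574]
eef_rot: [-3.14, 0.002, -1.845]
ft_force: [0.9, 2.4, 5.3]
grip_width: 0.414
grip_force: 61.7
```

```bash
python3 - <<'E'
from h import *
wrist("pics/w6.png"); p,R,s=now(); print(p,R.as_euler("xyz"),R.inv().apply(s["ft_force"]),R.inv().apply(s["wrist_torque"]),s["clock"])
i=cv2.imread("pics/w6.png"); cv2.imwrite("pics/w6c.png",cv2.resize(i[150:330,160:460],None,fx=2.6,fy=2.6,interpolation=cv2.INTER_CUBIC))
E
```

```text
[0.5195468  0.27107858 0.05740033] [-3.14009206e+00  1.82334114e-03 -1.84547490e+00] [-3.31226004 -0.67098043 -5.95576359] [ 0.02292203 -0.80934881 -0.00212716] 28.05
```

View pics/w6c.png

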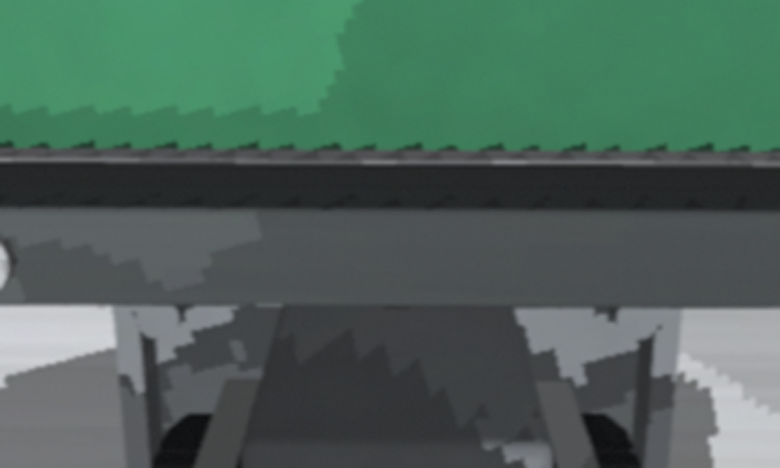

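The fence top hides the gap, and the force (about 3 N along the plate) is still only sliding friction. The cover is not against the fence yet, so I keep easing it in.

Request:
carry_out --increments '[{"offset": [0.04,0,0],"dr": [0,0,0],"claw": 0},{"offset": [0.04,0,0],"dr": [0,0,0],"claw": 0},{"offset": [0.04,0,0],"dr": [0,0,0],"claw": 0},{"offset": [0,0,0],"dr": [0,0,0],"claw": 0},{"offset": [0,0,0],"dr": [0,0,0],"claw": 0},{"offset": [0,0,0],"dr": [0,0,0],"claw": 0},{"offset": [0,0,0],"dr": [0,0,0],"claw": 0},{"offset": [0,0,0],"dr": [0,0,0],"claw": 0},{"offset": [0,0,0],"dr": [0,0,0],"claw": 0},{"offset": [0,0,0],"dr": [0,0,0],"claw": 0}]'

```text
clock: 29.3
position: [0.519, 0.2691, 0.0574]
eef_rot: [-3.14, 0.003, -1.846]
ft_force: [0.7, 2.5, 5.3]
grip_width: 0.412
grip_force: 61.5
```

Request:
carry_out --increments '[{"offset": [0.04,0,0],"dr": [0,0,0],"claw": 0},{"offset": [0.04,0,0],"dr": [0,0,0],"claw": 0},{"offset": [0.04,0,0],"dr": [0,0,0],"claw": 0},{"offset": [0,0,0],"dr": [0,0,0],"claw": 0},{"offset": [0,0,0],"dr": [0,0,0],"claw": 0},{"offset": [0,0,0],"dr": [0,0,0],"claw": 0},{"offset": [0,0,0],"dr": [0,0,0],"claw": 0},{"offset": [0,0,0],"dr": [0,0,0],"claw": 0},{"offset": [0,0,0],"dr": [0,0,0],"claw": 0},{"offset": [0,0,0],"dr": [0,0,0],"claw": 0}]'

```text
clock: 30.55
position: [0.519, 0.2689, 0.0575]
eef_rot: [-3.139, 0.007, -1.846]
ft_force: [-0.6, 8.9, 3.4]
grip_width: 0.414
grip_force: 61.3
```

```bash
python3 - <<'E'
from h import *
p,R,s=now(); print((tool(-1.846).inv()*R).as_rotvec().round(4),R.inv().apply(s["ft_force"]).round(1),R.inv().apply(s["wrist_torque"]).round(2))
E
```

```text
[ 0.003  -0.0067 -0.0003] [-8.4  3.  -3.3] [-0.79 -2.47  0.15]
```

Request:
carry_out --increments '[{"offset": [0,0.01,0.01],"dr": [0,0.03,0],"claw": 0},{"offset": [0,0.01,0.01],"dr": [0,0.03,0],"claw": 0},{"offset": [0,0,0.01],"dr": [0,0.03,0],"claw": 0},{"offset": [0,0,0.01],"dr": [0,0,0],"claw": 0},{"offset": [0,0,0.01],"dr": [0,0,0],"claw": 0},{"offset": [0,0,0],"dr": [0,0,0],"claw": 0},{"offset": [0,0,0],"dr": [0,0,0],"claw": 0},{"offset": [0,0,0],"dr": [0,0,0],"claw": 0},{"offset": [0,0,0],"dr": [0,0,0],"claw": 0},{"offset": [0,0,0],"dr": [0,0,0],"claw": 0}]'

```text
clock: 31.8
position: [0.519, 0.2691, 0.0574]
eef_rot: [-3.138, -0.003, -1.846]
ft_force: [0.5, 7.7, 7.9]
grip_width: 0.411
grip_force: 61.9
```

```bash
python3 - <<'E'
from h import *
p,R,s=now(); print(p,(tool(-1.846).inv()*R).as_rotvec().round(4),R.inv().apply(s["ft_force"]).round(1),R.inv().apply(s["wrist_torque"]).round(2))
E
```

```text
[0.51902578 0.26909589 0.05739502] [0.0038 0.003  0.0003] [-7.6  1.6 -7.9] [-1.04 -2.42  0.27]
```

Request:
carry_out --increments '[{"offset": [0.015,0.01,0.01],"dr": [-0.01,0.015,0],"claw": 0},{"offset": [0.015,0.01,0.01],"dr": [-0.01,0.015,0],"claw": 0},{"offset": [0.015,0,0.01],"dr": [-0.01,0.015,0],"claw": 0},{"offset": [0.015,0,0],"dr": [0,0,0],"claw": 0},{"offset": [0.015,0,0],"dr": [0,0,0],"claw": 0},{"offset": [0,0,0],"dr": [0,0,0],"claw": 0},{"offset": [0,0,0],"dr": [0,0,0],"claw": 0},{"offset": [0,0,0],"dr": [0,0,0],"claw": 0},{"offset": [0,0,0],"dr": [0,0,0],"claw": 0},{"offset": [0,0,0],"dr": [0,0,0],"claw": 0}]'

```text
clock: 33.05
position: [0.5191, 0.269, 0.0574]
eef_rot: [-3.14, -0.006, -1.845]
ft_force: [-0.8, 10.1, 7.1]
grip_width: 0.417
grip_force: 61.9
```

```bash
python3 - <<'E'
from h import *
p,R,s=now(); print(p,(tool(-1.846).inv()*R).as_rotvec().round(4),R.inv().apply(s["ft_force"]).round(1),R.inv().apply(s["wrist_torque"]).round(2))
E
```

```text
[0.51909004 0.26898577 0.05737353] [ 0.0021  0.0055 -0.0006] [-9.5  3.5 -7.2] [-0.9  -3.    0.25]
```

Request:
carry_out --increments '[{"offset": [0.01,0.02,0.02],"dr": [0,0,0],"claw": 0},{"offset": [0.01,0.02,0.02],"dr": [0,0,0],"claw": 0},{"offset": [0,0,0.01],"dr": [0,0,0],"claw": 0},{"offset": [0,0,0],"dr": [0,0,0],"claw": 0},{"offset": [0,0,0],"dr": [0,0,0],"claw": 0},{"offset": [0,0,0],"dr": [0,0,0],"claw": 0},{"offset": [0,0,0],"dr": [0,0,0],"claw": 0},{"offset": [0,0,0],"dr": [0,0,0],"claw": 0},{"offset": [0,0,0],"dr": [0,0,0],"claw": 0},{"offset": [0,0,0],"dr": [0,0,0],"claw": 0}]'

```text
clock: 34.3
position: [0.519, 0.269, 0.0573]
eef_rot: [-3.138, -0.005, -1.845]
ft_force: [0.8, 9.3, 11.8]
grip_width: 0.414
grip_force: 62.4
```

```bash
python3 - <<'E'
from h import *
from bench import robot
wrist("pics/w7.png"); p,R,s=now(); print(p,(tool(-1.846).inv()*R).as_rotvec().round(4),R.inv().apply(s["ft_force"]).round(1),R.inv().apply(s["wrist_torque"]).round(2))
c=robot.camera("side"); t=robot.camera("top")
o=np.zeros((600,800,3),np.uint8); o[:330,:]=cv2.resize(c["color"][315:480,100:500],None,fx=2,fy=2)
o[330:600,:400]=cv2.resize(t["color"][180:315,80:280],None,fx=2,fy=2); o[330:600,400:]=cv2.resize(cv2.imread("pics/w7.png")[150:420,120:520],None,fx=1,fy=1)
cv2.imwrite("pics/fin.png",o)
E
```

```text
[0.5190442  0.26903802 0.05739084] [ 0.0035  0.0045 -0.0008] [-10.    1.5 -11.3] [-0.87 -2.76  0.26]
```

View pics/fin.png

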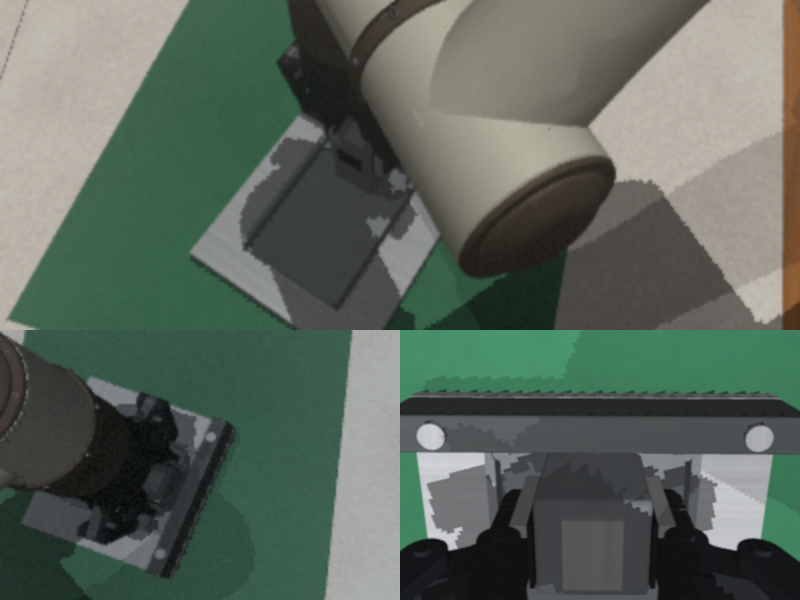

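The final view shows the cover flat on the plate, square against the fence and centred on it (cover centre about 592 px, plate centre about 595 px). The push is steady at about 10 N into the fence and 11 N down. I'm handing in.

```bash
python3 -c "
from bench import robot
print(robot.job_done())"
```

```text
the job is handed in; nothing more can be done
None
```

All three parts are in the bin, and the emptied cover lies flat on the jig plate near the fence's middle, hump end against the fence, held with about 10 N into the fence and 11 N down; handed in at about 34 s, result not yet reported.

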